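# Turn over the card-creasing plate and reseat it on its pins

## Task

The reversible plate of the card-creasing stand is seated plain side up. Lift it off the stand, turn it over on the desk and put it back fully home on the two unequal locating pins, lying flat with the grooved side up, then let go. Leave the other things on the desk where they are.

Things in the scene. Friction and masses are not known exactly. Their poses are not given: they have to be found in the camera images.
- stand: dark wooden creasing stand, fixed: foot slab 190 x 86 x 10 mm, on it a pedestal 150 x 42 mm, narrower than the plate so that fingers pass the plate's long edges; pedestal top 38 mm above the desk. Origin: centre of its underside, on the desk; x along its length, z up. Steel pins on its centre line: a large one at x = -53 mm, a small one at x = +56 mm
- pin_large (a point): centre of the top of the stand's large pin: 20 mm in diameter, 10 mm tall, 2 mm chamfer, its top 48 mm above the desk; axes as the stand
- pin_small (a point): centre of the top of the stand's small pin: 12 mm in diameter, 10 mm tall, 2 mm chamfer, its top 48 mm above the desk; axes as the stand
- plate_centre (a point): loose aluminium plate, 0.24 to 0.39 kg; middle of its body (150 x 60 x 14 mm along x, y, z), half-way through. +z points out of the grooved face (three grooves 5 mm wide along x); the other face is plain. Grip bar on its -y side. Middle 45 mm above the desk when seated, 7 mm when lying on the desk. Start: seated, plain face up, bar on the stand's +y side; at the end the bar is on the -y side
- plate_bar (a point): middle of the plate's round grip bar, on its axis: a steel sleeve 14 mm thick, 86 mm long, that turns freely on a rod parallel to x; 78 mm from the body's middle, 108 mm from the body's far long edge, between two arms 14 mm wide. The window between body and bar is 41 x 90 mm: a finger fits. Held by the bar, the plate swings down and hangs; it turns on when its far edge stands on the desk
- hole_large (a point): centre of the plate's large through hole, half-way through, on the body's centre line at x = -53 mm; about 1.5 mm wider than the large pin; axes as the plate. Lift the plate level: raised by its bar alone it tilts and binds on the pins
- hole_small (a point): centre of the plate's small through hole, half-way through, on the centre line at x = +56 mm; about 1.5 mm wider than the small pin (the large pin does not pass); axes as the plate
- notes: bystander: pad of sticky notes 76 x 76 x 13 mm, near the stand's far end; origin at the centre of its underside
- glue: bystander: glue stick standing upright, 26 mm thick, 90 mm tall, near the stand's far end; origin at the centre of its underside
- stapler: bystander: stapler 36 x 138 x 40 mm at the right of the desk; origin at the centre of its underside

How it is judged:
On the way, in this order (a step that is already met when the one before it is completed fails the run):
1. the plate is lifted off the stand (z of plate_centre in the frame of stand above 0.065 m), for 0.1 s.
2. the plate has been turned over on the desk: grooved side up, beside the stand (angle between plate_centre's own z axis and vertical below 0.25 rad and height (world z) of plate_centre below 0.03 m), for 0.1 s.
At the end, for the whole second after the job is handed in: the plate lies level (within 0.06 rad), grooved side up, at rest on the pedestal: its middle 42 to 47.5 mm above the stand's underside, large hole within 4 mm of the large pin's axis and small hole within 4 mm of the small pin's; released (angle between plate_centre's own z axis and vertical below 0.06 rad and horizontal distance between hole_large and pin_large below 0.004 m and horizontal distance between hole_small and pin_small below 0.004 m and z of plate_centre in the frame of stand between 0.042 and 0.0475 m and linear speed of plate below 0.02 m/s and angular speed of plate below 0.1 rad/s); the robot touches nothing.
It fails at once if a bystander (notes) is moved more than 30 mm (distance of notes from where it was at the start of the episode above 0.03 m).
It fails at once if a bystander (glue) is moved more than 30 mm (distance of glue from where it was at the start of the episode above 0.03 m).
It fails at once if a bystander (stapler) is moved more than 30 mm (distance of stapler from where it was at the start of the episode above 0.03 m).
It also fails if it takes over 58 s, if anything falls off the work surface, if the arm or the gripper's body presses on something with over 40 N, if the wrist force passes 120 N, or if a joint passes its speed limit or range.

## Robot

A 7-joint arm with a two-finger parallel gripper is mounted at the origin on a cart in front of the work surface, level with it; the furniture and walls round the work are solid. World frame = base frame: x ahead of the robot, y to its left, z up, the work surface at z = 0. Lengths are in m, angles in rad, forces in N, time in s.
With the tool pointing down it reaches from about 0.4 to 0.85 m from the base axis. Payload 4.5 kg.
Tool frame: the origin (TCP) lies at the very end of the fingers, on their centre line; the grasp point (between the pads) lies 19 mm behind it; z points along the fingers, x is the direction in which the jaws open and shut, and the axes are right-handed (so a half turn about z gives the same grasp; the last joint's range is limited). The gripper opens to 88 mm and grips with 3 to 60 N. Pads are 18 mm wide; open, the fingers measure 123 mm over their backs; the gripper's body (75 mm by 187 mm) begins 45 mm behind the grasp point.
Start: joints at [1.342, 0.689, -0.195, 1.565, 0.157, 0.902, -0.215], TCP at [0.162, -0.604, 0.239] pointing down, gripper open.
Joint ranges: [-3.01, 3.01], [-0.46, 2.08], [-1.47, 1.51], [0.13, 2.56], [-1, 4.14], [0.04, 2.09], [-2.66, 2.66]. Speed limits (rad/s): [2.57, 2.57, 3.14, 3.14, 3.14, 3.14, 3.14].

## Interface

Orientations are given as a unit quaternion [x, y, z, w].
In Python, from plant import * gives the robot as it stands.
- The arm moves only by the tool apply_moves, never from a script. Its argument "series" is a list of rows, each an object of numbers: "x", "y", "z": the shift along the tool's x, y, z in units of 80 cm (1.0 is 80 cm); "wx", "wy", "wz": the turn, a rotation vector about the tool's x, y, z in units of pi rad (1.0 is pi rad); "fingers": the opening, from -1 (shut) to 1 (fully open), so that 0 is half open. In form: [{"x": .., "y": .., "z": .., "wx": .., "wy": .., "wz": .., "fingers": ..}, ...]. A call has 1 to 8 rows; each row shifts and turns the pose as measured when the row begins, along the tool's axes as they then stand; what a row does not reach is not made up. A row lasts 1/8 s, in which the tool goes at most 62.5 mm and 10.7 degrees, less where a joint would pass 70% of its speed; a pose out of reach is approached as far as the arm can. A call with a number of a shift or a turn outside -1 to 1 is refused whole. A call with a gripper value outside its range is refused whole. The fingers move at their own pace and stop on an object; "force" is the grip in N (left out, the last holds). Time passes only in rows, so rows that do not move let the fingers close. It gives the time, the measured TCP pose, the force and the opening at its end, in the units of the state.
- get_state(): the state, without advancing time (a new reading comes with each control period).
- snapshot(name): name is "scene" or "top" or "wrist"; returns (picture, depth): 420x560x3 uint8, red, green, blue; 420x560 float32, m along the optical axis (not along the pixel's ray), 0 where there is no reading.
- camera_model(name): a dict with "camera_matrix" (3x3 intrinsics, pixels), "dist_coeffs" ([k1, k2, p1, p2, k3] as OpenCV has them; the pictures are not rectified), "world_from_camera" (4x4, takes a point from camera to world coordinates). Camera axes: x right, y up, looking along -z (the intrinsics and any distortion apply to the point x, -y, -z); pixel columns grow to the right and rows downward; lengths in m; the calibration is good to about 2 mm. A picture is of the moment at which its call begins: read the wrist's pose just before it. camera_model takes no time and is no camera call; for the wrist camera it gives the pose at the moment of the call.
- finish_job(): hands the job in, once; it reports no verdict.
The state is a dict: "clock": time; "q": joint angles; "qd": joint speeds; "joint_torque": joint torques, N m; "tool_pos": TCP position; "eef_rot": TCP orientation; "contact_force": force on the tool from outside, world axes, zero at the start; "moment": the same for the moment, N m; "opening": opening from 0.0 (shut) to 1.0 (fully open).
Only numpy, scipy, OpenCV 4.12 (cv2) and the standard library are available. Lean on these libraries where they do the work, as an engineer would, in place of code of your own. Each camera call takes 0.05 s, during which the arm holds its last target. There are 200 camera calls.

## Working session

There is one attempt and no reset: what is moved stays moved. The work goes in short steps, Python scripts to look and compute and a tool call to move; the robot and the scene stay as the last step left them, time stands still between calls to the robot, and variables do not carry over. Pictures are saved under pics/ and viewed, about 8 in all and at most 12, crops included, and the job is handed in when it is done.

Besides the shell and the picture viewer there is one more tool, called after ">>>" by a JSON object that holds its "method" and its "body", one argument or row to a line. apply_moves: Moves the arm, as the interface text tells. Its arguments: {"type":"object","properties":{"series":{"type":"array","items":{"type":"object","properties":{"x":{"type":"number"},"y":{"type":"number"},"z":{"type":"number"},"wx":{"type":"number"},"wy":{"type":"number"},"wz":{"type":"number"},"fingers":{"type":"number"}}}},"force":{"type":"number"}},"required":["series"]}

```bash
mkdir -p pics; ls; python3 - <<'E'
from plant import *
import cv2,numpy as np
print(get_state())
for n in ("scene","top"):
    p,d=snapshot(n); cv2.imwrite(f"pics/{n}0.png",p[:,:,::-1]); np.savez(f"pics/{n}0.npz",p=p,d=d)
    m=camera_model(n); print(n,{k:np.round(v,4).tolist() for k,v in m.items()})
E
```

```text
pics
{'clock': 0.0, 'q': array([ 1.34178768,  0.68999517, -0.19448314,  1.56631116,  0.15726483,
        0.90248154, -0.21513243]), 'qd': array([ 0.00074241, -0.00036871,  0.00050237,  0.00024443, -0.00047692,
        0.00152747, -0.0005919 ]), 'joint_torque': array([-3.99291930e-04, -5.27555215e+01, -1.26682129e+00, -1.53427058e+01,
       -5.25901839e-02,  6.58555131e-03,  1.64054172e-04]), 'tool_pos': array([ 0.16215746, -0.60296148,  0.23791101]), 'eef_rot': array([ 7.93660816e-01, -6.08359837e-01, -7.52804468e-04, -5.02215933e-04]), 'contact_force': array([-0.44254346,  0.75228183,  0.93152588]), 'moment': array([ 0.06307093, -0.00357868,  0.05837213]), 'opening': 1.0034486439161354}
scene {'camera_matrix': [[390.2533, 0.0, 278.8026], [0.0, 390.2533, 207.034], [0.0, 0.0, 1.0]], 'dist_coeffs': [-0.0079, 0.0, 0.0, 0.0, 0.0], 'world_from_camera': [[-0.7208, 0.381, -0.5791, 0.1119], [-0.6928, -0.3676, 0.6204, 0.4166], [0.0235, 0.8483, 0.5289, 0.515], [0.0, 0.0, 0.0, 1.0]]}
top {'camera_matrix': [[498.4197, 0.0, 283.0776], [0.0, 498.4197, 214.4614], [0.0, 0.0, 1.0]], 'dist_coeffs': [-0.0842, 0.0, 0.0, 0.0, 0.0], 'world_from_camera': [[-0.0108, 0.9901, -0.1401, 0.4219], [-0.9999, -0.0122, -0.0092, -0.1466], [-0.0109, 0.14, 0.9901, 1.3055], [0.0, 0.0, 0.0, 1.0]]}
```

View pics/top0.png

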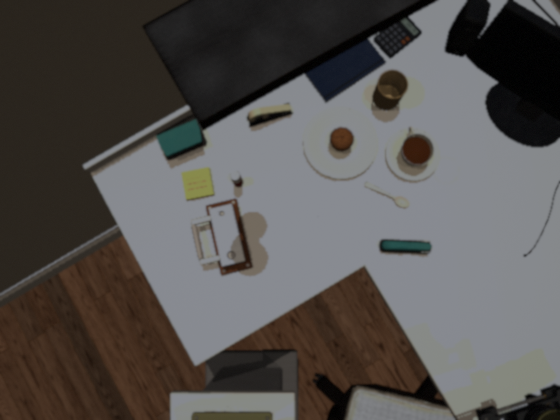

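View pics/scene0.png

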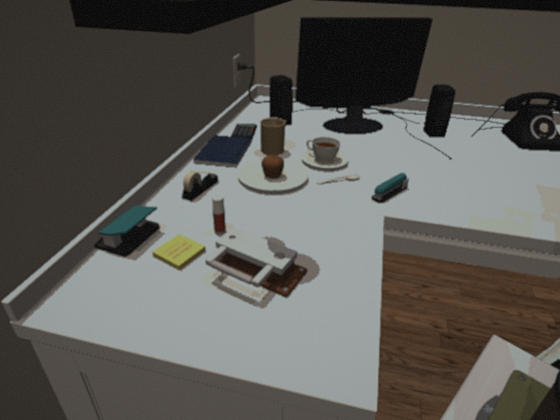

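```bash
cat > h.py <<'E'
from plant import *
import cv2,numpy as np
from scipy.spatial.transform import Rotation as R
def cloud(n,d):
    m=camera_model(n);h,w=d.shape
    uv=np.stack(np.meshgrid(np.arange(w),np.arange(h)),-1).reshape(-1,1,2).astype(np.float32)
    r=cv2.undistortPoints(uv,m["camera_matrix"],m["dist_coeffs"])[:,0]
    D=d.reshape(-1); P=np.c_[r[:,0]*D,-r[:,1]*D,-D,np.ones(len(D))]
    return (P@m["world_from_camera"].T)[:,:3].reshape(h,w,3)
def proj(n,P,m=None):
    m=m or camera_model(n);T=np.linalg.inv(m["world_from_camera"])
    c=np.atleast_2d(P)@T[:3,:3].T+T[:3,3]; c=c*[1,-1,-1]
    return cv2.projectPoints(c,np.zeros(3),np.zeros(3),np.array(m["camera_matrix"]),np.array(m["dist_coeffs"]))[0][:,0]
def yaw(s): # direction of tool x in world, deg
    x=R.from_quat(s["eef_rot"]).as_matrix()[:,0];return np.degrees(np.arctan2(x[1],x[0]))
def delta(pos,yawdeg=None,s=None):
    """units to reach world TCP pos with tool straight down, tool x at yawdeg"""
    s=s or get_state();M=R.from_quat(s["eef_rot"])
    t=M.inv().apply(np.array(pos)-s["tool_pos"])/0.8
    y=np.radians(yaw(s) if yawdeg is None else yawdeg)
    X=[np.cos(y),np.sin(y),0];Z=[0,0,-1];G=np.c_[X,np.cross(Z,X),Z]
    w=(M.inv()*R.from_matrix(G)).as_rotvec()/np.pi
    print("t",np.round(t,4),"w",np.round(w,4),"rows",np.ceil(max(np.linalg.norm(t)/.078,np.linalg.norm(w)*180/10.7)))
E
python3 - <<'E'
from h import *
for n in("scene","top"):
    z=np.load(f"pics/{n}0.npz");d=z["d"];C=cloud(n,d);p=z["p"]
    print(n,(d==0).mean(), "desk z",np.median(C[...,2][(abs(C[...,0]-.3)<.05)&(abs(C[...,1])<.1)]) if n=="top" else "")
    M=(C[...,2]>.035)&(C[...,2]<.065)&(C[...,0]>.2)&(C[...,0]<.55)&(C[...,1]<.15)&(C[...,1]>-.15)&(d>0)
    k,l,st,ce=cv2.connectedComponentsWithStats(M.astype(np.uint8))
    for i in range(1,k):
        if st[i,4]>60:
            Q=C[l==i];r=cv2.minAreaRect(Q[:,:2].astype(np.float32)*1000);print(st[i],np.median(Q[:,2]),r)
z=np.load("pics/top0.npz");p=z["p"]
c=cv2.resize(p[150:300,150:290],None,fx=5,fy=5,interpolation=cv2.INTER_CUBIC)[:600,:,::-1]
c=cv2.convertScaleAbs(c,alpha=1.5);cv2.imwrite("pics/crop1.png",c)
E
```

```text
scene 0.004383503401360544 desk z 
[ 220  241   77   47 1551] 0.05064422851964312 ((510.3957214355469, 30.37224578857422), (133.7357635498047, 79.14103698730469), 89.99017333984375)
top 0.003979591836734694 desk z -0.0009754865851369088
[193 235  53  32 968] 0.050640214170460496 ((510.0379333496094, 28.86014175415039), (131.73858642578125, 78.68050384521484), 89.40755462646484)
```

View pics/crop1.png

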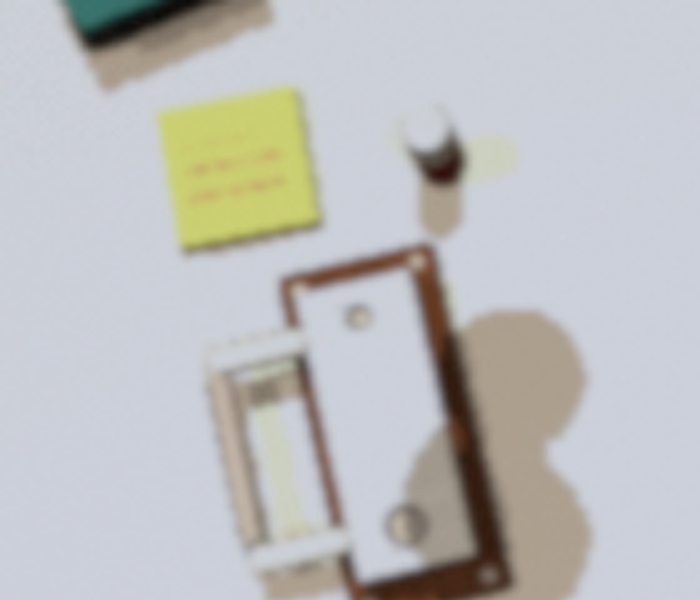

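```bash
cat >> h.py <<'E'
def ray(n,uv,z,m=None):
    m=m or camera_model(n);r=cv2.undistortPoints(np.float32(uv).reshape(-1,1,2),np.array(m["camera_matrix"]),np.array(m["dist_coeffs"]))[:,0]
    W=m["world_from_camera"];d=np.c_[r[:,0],-r[:,1],-np.ones(len(r))]@W[:3,:3].T
    return W[:3,3]+d*((z-W[2,3])/d[:,2])[:,None]
E
python3 - <<'E'
from h import *
P=ray("top",[[221.2,212.9],[230.8,254.6]],.049);print(P)
v=P[0]-P[1];a=np.degrees(np.arctan2(v[1],v[0]));print("stand yaw",a,np.linalg.norm(v))
x=v/np.linalg.norm(v);o=P[1]+x*.053;print("stand origin",o)
for n in("scene","top"):
    z=np.load(f"pics/{n}0.npz");d=z["d"];C=cloud(n,d)
    Q=C[(C[...,2]>.045)&(C[...,2]<.06)]-o;ang=np.radians(a);X=Q[:,0]*np.cos(ang)+Q[:,1]*np.sin(ang);Y=-Q[:,0]*np.sin(ang)+Q[:,1]*np.cos(ang)
    k=(abs(X)<.1)&(abs(Y)<.15);print(n,X[k].min(),X[k].max(),Y[k].min(),Y[k].max(),np.median(Q[k][:,2]+o[2]))
    r=cv2.minAreaRect(np.c_[X,Y][k].astype(np.float32)*1000);print(r)
s=get_state();print(yaw(s));m=camera_model("wrist");print(m["camera_matrix"]);M=np.eye(4);M[:3,:3]=R.from_quat(s["eef_rot"]).as_matrix();M[:3,3]=s["tool_pos"];print((np.linalg.inv(M)@m["world_from_camera"]).round(3))
delta([o[0],o[1],.24],a-90)
delta([o[0],o[1],.24],a+90)
E
```

```text
[[ 0.60564941  0.02313935  0.049     ]
 [ 0.49898584 -0.00179802  0.049     ]]
stand yaw 13.159082795519318 0.10953990680893444
stand origin [0.55059415 0.01026772 0.049     ]
scene -0.07567201897102914 0.07577654318703389 -0.031923417740572765 0.08573321421337526 0.05101350644896199
((0.12253570556640625, 26.940147399902344), (117.44931030273438, 151.30162048339844), 89.81661987304688)
top -0.07613815103368664 0.07482637488124477 -0.03186401367775101 0.0832334615633666 0.05094535726001259
((-0.903411865234375, 25.564899444580078), (150.98446655273438, 114.90133666992188), 0.2847660779953003)
-74.9389514407598
[[354.37863011   0.         283.71190864]
 [  0.         354.37863011 209.13087379]
 [  0.           0.           1.        ]]
[[ 1.    -0.     0.001 -0.001]
 [ 0.    -0.955 -0.296 -0.077]
 [ 0.001  0.296 -0.955 -0.146]
 [ 0.     0.     0.     1.   ]]
t [-0.6141 -0.6681 -0.0016] w [0.     0.0005 0.0106] rows 12.0
t [-0.6141 -0.6681 -0.0016] w [-8.000e-04  1.000e-04 -9.894e-01] rows 17.0
```

>>> {"method": "apply_moves", "body": {
  "series": [
    {"x": -0.051,"y": -0.0555,"fingers": 1},
    {"x": -0.051,"y": -0.0555,"fingers": 1},
    {"x": -0.051,"y": -0.0555,"fingers": 1},
    {"x": -0.051,"y": -0.0555,"fingers": 1},
    {"x": -0.051,"y": -0.0555,"fingers": 1},
    {"x": -0.051,"y": -0.0555,"fingers": 1},
    {"x": -0.051,"y": -0.0555,"fingers": 1},
    {"x": -0.051,"y": -0.0555,"fingers": 1}
  ]
}}

```text
schema error: expected keys x, y, z, wx, wy, wz, fingers
```

```bash
python3 - <<'E'
from h import *
s=get_state();print(s["clock"],s["tool_pos"],yaw(s))
delta([.5506,.0103,.2],-76.9)
E
```

```text
0.1 [ 0.16217112 -0.60302568  0.23798833] -74.9389514407598
t [-0.6141 -0.6681  0.0484] w [0.     0.0005 0.0109] rows 12.0
```

>>> {"method": "apply_moves", "body": {
  "series": [
    {"x": -0.051,"y": -0.0555,"z": 0,"wx": 0,"wy": 0,"wz": 0,"fingers": 1},
    {"x": -0.051,"y": -0.0555,"z": 0,"wx": 0,"wy": 0,"wz": 0,"fingers": 1},
    {"x": -0.051,"y": -0.0555,"z": 0,"wx": 0,"wy": 0,"wz": 0,"fingers": 1},
    {"x": -0.051,"y": -0.0555,"z": 0,"wx": 0,"wy": 0,"wz": 0,"fingers": 1},
    {"x": -0.051,"y": -0.0555,"z": 0,"wx": 0,"wy": 0,"wz": 0,"fingers": 1},
    {"x": -0.051,"y": -0.0555,"z": 0,"wx": 0,"wy": 0,"wz": 0,"fingers": 1},
    {"x": -0.051,"y": -0.0555,"z": 0,"wx": 0,"wy": 0,"wz": 0,"fingers": 1},
    {"x": -0.051,"y": -0.0555,"z": 0,"wx": 0,"wy": 0,"wz": 0,"fingers": 1}
  ]
}}

```text
clock: 1.1
tool_pos: [0.4259, -0.189, 0.2354]
eef_rot: [0.79, -0.613, -0.001, 0.0]
contact_force: [1.0, -0.1, 0.2]
opening: 0.996
```

```bash
python3 - <<'E'
from h import *
s=get_state();print(s["clock"],s["tool_pos"],yaw(s))
delta([.5506,.0103,.2],-76.9)
E
```

```text
1.1 [ 0.42590016 -0.18900803  0.23542641] -75.62185294254918
t [-0.2026 -0.2129  0.0442] w [0.0004 0.0002 0.0071] rows 4.0
```

>>> {"method": "apply_moves", "body": {
  "series": [
    {"x": -0.051,"y": -0.0535,"z": 0.011,"wx": 0,"wy": 0,"wz": 0.002,"fingers": 1},
    {"x": -0.051,"y": -0.0535,"z": 0.011,"wx": 0,"wy": 0,"wz": 0.002,"fingers": 1},
    {"x": -0.051,"y": -0.0535,"z": 0.011,"wx": 0,"wy": 0,"wz": 0.002,"fingers": 1},
    {"x": -0.051,"y": -0.0535,"z": 0.011,"wx": 0,"wy": 0,"wz": 0.001,"fingers": 1},
    {"x": 0,"y": 0,"z": 0,"wx": 0,"wy": 0,"wz": 0,"fingers": 1}
  ]
}}

```text
clock: 1.72
tool_pos: [0.5583, 0.0238, 0.198]
eef_rot: [0.786, -0.618, -0.001, -0.001]
contact_force: [0.5, 0.3, -0.4]
opening: 1.001
```

```bash
python3 - <<'E'
from h import *
s=get_state();print(s["clock"],s["tool_pos"],yaw(s))
m=camera_model("wrist");p,d=snapshot("wrist");cv2.imwrite("pics/w1.png",p[:,:,::-1]);np.savez("pics/w1.npz",p=p,d=d,m=np.array([m],dtype=object))
delta([.5506,.0103,.03],-76.9)
E
```

```text
1.725 [0.55832688 0.02375777 0.19803491] -76.41308234076818
t [0.0104 0.0102 0.2102] w [0.0006 0.0002 0.0015] rows 3.0
```

View pics/w1.png

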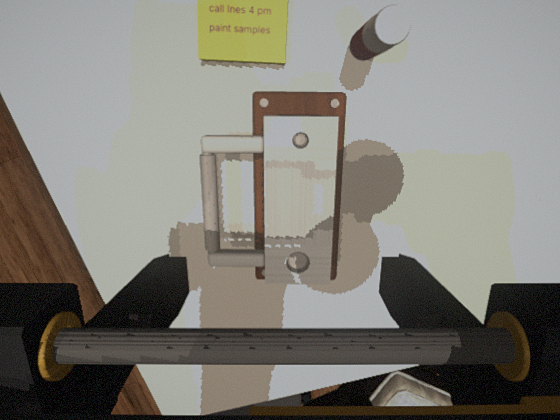

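```bash
python3 - <<'E'
from h import *
z=np.load("pics/w1.npz",allow_pickle=True);m=z["m"][0];p=z["p"]
print(cv2.HoughCircles(cv2.medianBlur(cv2.cvtColor(p,cv2.COLOR_RGB2GRAY)[120:290,250:345],3),cv2.HOUGH_GRADIENT,1,60,param1=100,param2=10,minRadius=5,maxRadius=16))
P=ray("wrist",[[300.5,140],[297.5,262]],.049,m);print(P)
v=P[0]-P[1];a=np.degrees(np.arctan2(v[1],v[0]));x=v/np.linalg.norm(v);print(a,np.linalg.norm(v),P[1]+x*.053)
camera_model0=camera_model
import h; h.camera_model=lambda n:m
C=cloud("wrist",z["d"]);M=(C[...,2]>.045)&(C[...,2]<.056);M[290:]=0
k,l,st,_=cv2.connectedComponentsWithStats(M.astype(np.uint8))
i=1+st[1:,4].argmax();Q=C[l==i];print(st[i],np.median(Q[:,2]),cv2.minAreaRect(Q[:,:2].astype(np.float32)*1000))
# body only: right edge
a=np.radians(13.1);o=np.array([.5506,.0103]);q=Q[:,:2]-o;X=q@[np.cos(a),np.sin(a)];Y=q@[-np.sin(a),np.cos(a)]
print(X.min(),X.max(),Y.min(),Y.max())
E
```

```text
[[[ 47.5 139.5   8.2]
  [ 49.5  19.5   7.4]]]
[[ 0.60513226  0.02253893  0.049     ]
 [ 0.49782879 -0.00213829  0.049     ]]
12.951453395672527 0.11010449392854452 [0.54948048 0.00974036 0.049     ]
[  199   116   140   169 15220] 0.052007429912042547 ((544.012939453125, 36.84737777709961), (150.8795928955078, 114.79194641113281), 13.052178382873535)
-0.07583894203597955 0.07501493709367923 -0.030108461567167236 0.0847618014544204
```

>>> {"method": "apply_moves", "body": {
  "series": [
    {"x": 0.0105,"y": 0.011,"z": 0.04,"wx": 0.0006,"wy": 0,"wz": 0.002,"fingers": 1},
    {"x": 0,"y": 0,"z": 0.06,"wx": 0,"wy": 0,"wz": 0,"fingers": 1},
    {"x": 0,"y": 0,"z": 0.06,"wx": 0,"wy": 0,"wz": 0,"fingers": 1},
    {"x": 0,"y": 0,"z": 0,"wx": 0,"wy": 0,"wz": 0,"fingers": 1}
  ]
}}

```text
clock: 2.28
tool_pos: [0.5488, 0.0023, 0.0686]
eef_rot: [0.78, -0.626, 0.001, 0.001]
contact_force: [-0.4, -0.3, 0.4]
opening: 0.999
```

```bash
python3 - <<'E'
from h import *
s=get_state();print(s["clock"],s["tool_pos"],yaw(s),s["contact_force"])
delta([.550,.010,.03],-76.95)
E
```

```text
2.275 [0.54881871 0.0023358  0.06856959] -77.46041423502898 [-0.39923068 -0.30219843  0.37970993]
t [-0.0092 -0.0035  0.0482] w [ 0.0002 -0.0013 -0.0028] rows 1.0
```

>>> {"method": "apply_moves", "body": {
  "series": [
    {"x": -0.009,"y": -0.0035,"z": 0,"wx": 0,"wy": 0,"wz": -0.0028,"fingers": 1},
    {"x": 0,"y": 0,"z": 0.0,"wx": 0,"wy": 0,"wz": 0,"fingers": 1}
  ]
}}

```text
clock: 2.52
tool_pos: [0.5515, 0.0091, 0.0717]
eef_rot: [0.782, -0.623, 0.003, 0.0]
contact_force: [-0.9, -0.8, 0.9]
opening: 1.001
```

```bash
python3 - <<'E'
from h import *
s=get_state();print(s["clock"],s["tool_pos"],yaw(s),s["contact_force"])
delta([.550,.010,.03],-76.95)
E
```

```text
2.525 [0.5514505  0.00907886 0.0717242 ] -77.04615471096078 [-0.90713096 -0.81712545  0.87831066]
t [-0.0018  0.0017  0.0521] w [-0.001  -0.0016 -0.0005] rows 1.0
```

Now descend, close, and check.

>>> {"method": "apply_moves", "body": {
  "series": [
    {"x": -0.0015,"y": 0.0015,"z": 0.02,"wx": 0,"wy": -0.001,"wz": 0,"fingers": 1},
    {"x": 0,"y": 0,"z": 0.02,"wx": 0,"wy": 0,"wz": 0,"fingers": 1},
    {"x": 0,"y": 0,"z": 0.01,"wx": 0,"wy": 0,"wz": 0,"fingers": 1},
    {"x": 0,"y": 0,"z": 0,"wx": 0,"wy": 0,"wz": 0,"fingers": 1},
    {"x": 0,"y": 0,"z": 0,"wx": 0,"wy": 0,"wz": 0,"fingers": 0.2},
    {"x": 0,"y": 0,"z": 0,"wx": 0,"wy": 0,"wz": 0,"fingers": -0.5},
    {"x": 0,"y": 0,"z": 0,"wx": 0,"wy": 0,"wz": 0,"fingers": -0.5}
  ],
  "force": 45
}}

```text
clock: 3.4
tool_pos: [0.5519, 0.0098, 0.0315]
eef_rot: [0.782, -0.623, 0.003, -0.002]
contact_force: [0.7, -1.8, -0.0]
opening: 0.684
```

```bash
python3 - <<'E'
from h import *
s=get_state();print(s["clock"],s["tool_pos"],yaw(s),s["contact_force"],s["moment"],s["opening"])
delta([.550,.010,.03],-76.95)
E
```

```text
3.4 [0.55191622 0.0098062  0.03145727] -77.0455276202516 [ 0.71490245 -1.80571034 -0.02533577] [-0.57344938 -0.10775207  0.05000775] 0.6840325398314225
t [-0.0008  0.0023  0.0018] w [-0.0024 -0.0009 -0.0005] rows 1.0
```

>>> {"method": "apply_moves", "body": {
  "series": [
    {"x": 0,"y": 0,"z": -0.008,"wx": 0,"wy": 0,"wz": 0,"fingers": -0.5},
    {"x": 0,"y": 0,"z": -0.01,"wx": 0,"wy": 0,"wz": 0,"fingers": -0.5},
    {"x": 0,"y": 0,"z": -0.012,"wx": 0,"wy": 0,"wz": 0,"fingers": -0.5},
    {"x": 0,"y": 0,"z": -0.03,"wx": 0,"wy": 0,"wz": 0,"fingers": -0.5},
    {"x": 0,"y": 0,"z": -0.03,"wx": 0,"wy": 0,"wz": 0,"fingers": -0.5},
    {"x": 0,"y": 0,"z": 0,"wx": 0,"wy": 0,"wz": 0,"fingers": -0.5}
  ],
  "force": 45
}}

```text
clock: 4.15
tool_pos: [0.5505, 0.0098, 0.1073]
eef_rot: [0.782, -0.623, 0.003, -0.002]
contact_force: [-0.0, -0.0, -4.1]
opening: 0.677
```

```bash
python3 - <<'E'
from h import *
s=get_state();print(s["clock"],s["tool_pos"],yaw(s),s["contact_force"],s["moment"],s["opening"])
m=camera_model("wrist");p,d=snapshot("wrist");cv2.imwrite("pics/w2.png",p[:,:,::-1]);np.savez("pics/w2.npz",p=p,d=d,m=np.array([m],dtype=object))
# desk edges in world, from the top image corners
print(ray("top",[[195,362],[365,268],[95,170]],0)[:,:2].round(3))
E
```

```text
4.15 [0.55049226 0.00982536 0.10731218] -77.0413123000477 [-0.04116023 -0.01485093 -4.13091157] [-0.04531949 -0.04655266  0.01407613] 0.676529357395172
[[ 0.227  0.096]
 [ 0.463 -0.347]
 [ 0.735  0.377]]
```

View pics/w2.png

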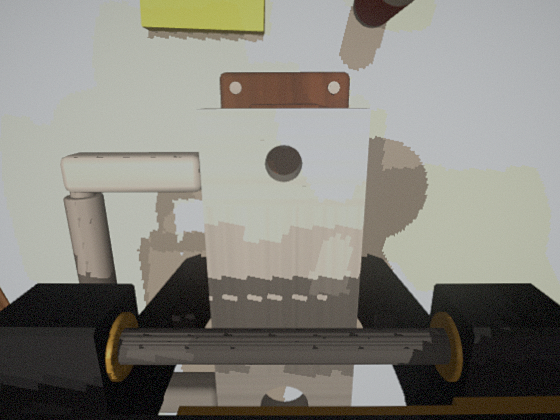

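>>> {"method": "apply_moves", "body": {
  "series": [
    {"x": 0.03,"y": 0,"z": 0,"wx": 0.002,"wy": 0,"wz": 0,"fingers": -0.5},
    {"x": 0.06,"y": 0,"z": 0,"wx": 0,"wy": 0,"wz": 0,"fingers": -0.5},
    {"x": 0.06,"y": 0,"z": 0,"wx": 0,"wy": 0,"wz": 0,"fingers": -0.5},
    {"x": 0.045,"y": 0,"z": 0,"wx": 0,"wy": 0,"wz": 0,"fingers": -0.5},
    {"x": 0.02,"y": 0,"z": 0.02,"wx": 0,"wy": 0,"wz": 0,"fingers": -0.5},
    {"x": 0.01,"y": 0,"z": 0.04,"wx": 0,"wy": 0,"wz": 0,"fingers": -0.5},
    {"x": 0,"y": 0,"z": 0.035,"wx": 0,"wy": 0,"wz": 0,"fingers": -0.5},
    {"x": 0,"y": 0,"z": 0,"wx": 0,"wy": 0,"wz": 0,"fingers": -0.5}
  ]
}}

```text
clock: 5.2
tool_pos: [0.5857, -0.1641, 0.0174]
eef_rot: [0.785, -0.62, -0.004, -0.002]
contact_force: [-1.3, 0.3, -3.5]
opening: 0.675
```

```bash
python3 - <<'E'
from h import *
s=get_state();print(s["clock"],s["tool_pos"],yaw(s),s["contact_force"],s["moment"],s["opening"])
delta([.593,-.175,.003],-76.95)
E
```

```text
5.2 [ 0.58569784 -0.16412332  0.01740983] -76.62482398527804 [-1.30197511  0.3408207  -3.47499679] [-0.02168726 -0.00116837  0.01145403] 0.6754259237484816
t [ 0.0155 -0.0058  0.0179] w [0.0007 0.0024 0.0018] rows 1.0
```

>>> {"method": "apply_moves", "body": {
  "series": [
    {"x": 0.015,"y": -0.005,"z": 0.006,"wx": 0.0007,"wy": 0.0024,"wz": 0.0018,"fingers": -0.5},
    {"x": 0,"y": 0,"z": 0.008,"wx": 0,"wy": 0,"wz": 0,"fingers": -0.5},
    {"x": 0,"y": 0,"z": 0.003,"wx": 0,"wy": 0,"wz": 0,"fingers": -0.5},
    {"x": 0,"y": 0,"z": 0,"wx": 0,"wy": 0,"wz": 0,"fingers": -0.5}
  ]
}}

```text
clock: 5.7
tool_pos: [0.5942, -0.1738, 0.0042]
eef_rot: [0.783, -0.621, 0.001, -0.001]
contact_force: [-0.3, 0.0, -2.7]
opening: 0.673
```

```bash
python3 - <<'E'
from h import *
s=get_state();print(s["clock"],s["tool_pos"],yaw(s),s["contact_force"],s["moment"],s["opening"])
delta([.593,-.175,.003],-76.95)
E
```

```text
5.7 [ 0.59416216 -0.17384689  0.00423499] -76.85022075005436 [-0.33868954  0.02759988 -2.68983584] [-0.04166779  0.02631708 -0.04043396] 0.6733402876887877
t [0.0011 0.0017 0.0015] w [-0.0009 -0.0002  0.0006] rows 1.0
```

>>> {"method": "apply_moves", "body": {
  "series": [
    {"x": 0,"y": 0,"z": 0,"wx": 0,"wy": 0,"wz": 0,"fingers": 0.8},
    {"x": 0,"y": 0,"z": 0,"wx": 0,"wy": 0,"wz": 0,"fingers": 0.8},
    {"x": 0,"y": 0,"z": -0.04,"wx": 0,"wy": 0,"wz": 0,"fingers": 0.8},
    {"x": 0,"y": 0,"z": -0.05,"wx": 0,"wy": 0,"wz": 0,"fingers": 0.8},
    {"x": -0.045,"y": 0,"z": -0.04,"wx": 0,"wy": 0,"wz": 0,"fingers": 0.3},
    {"x": -0.05,"y": 0,"z": 0,"wx": 0,"wy": 0,"wz": 0,"fingers": 0},
    {"x": 0,"y": 0,"z": 0,"wx": 0,"wy": 0,"wz": 0,"fingers": 0}
  ]
}}

```text
clock: 6.58
tool_pos: [0.5794, -0.0984, 0.1156]
eef_rot: [0.783, -0.622, 0.005, -0.004]
contact_force: [1.1, -0.2, -0.1]
opening: 0.581
```

```bash
cat >> h.py <<'E'
def grab(name):
    m=camera_model("wrist");p,d=snapshot("wrist");cv2.imwrite(f"pics/{name}.png",p[:,:,::-1]);np.savez(f"pics/{name}.npz",p=p,d=d,m=np.array([m],dtype=object));return p,d,m
E
python3 - <<'E'
from h import *
s=get_state();print(s["clock"],s["tool_pos"],yaw(s),s["contact_force"],s["moment"],s["opening"])
grab("w3")
E
```

```text
6.575 [ 0.57940527 -0.0983753   0.11557849] -76.9345757414758 [ 1.07089365 -0.24783735 -0.10022718] [-0.0422705  -0.02062827 -0.03016037] 0.580694737009675
```

View pics/w3.png

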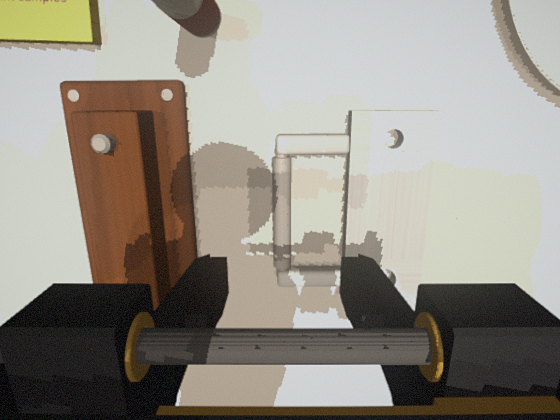

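```bash
python3 - <<'E'
from h import *
z=np.load("pics/w3.npz",allow_pickle=True);m=z["m"][0]
P=ray("wrist",[[281.5,155],[282.5,266],[393,138]],[.012,.012,.013][0],m);print(P.round(4))
v=P[0]-P[1];print(np.degrees(np.arctan2(v[1],v[0])),np.linalg.norm(v))
import h; h.camera_model=lambda n:m
C=cloud("wrist",z["d"]);a=np.radians(13.05)
for u0,u1,r in((262,300,200),(262,300,230),(330,460,200),(330,460,120)):
    c=C[r,u0:u1];o=[.5942,-.1738];q=c[:,:2]-o;Y=q@[-np.sin(a),np.cos(a)];X=q@[np.cos(a),np.sin(a)];k=c[:,2]>.006
    print(r,X[k].mean().round(4),Y[k].min().round(4),Y[k].max().round(4),c[k,2].max())
c=C[100:160,400];q=c[:,:2]-o;X=q@[np.cos(a),np.sin(a)];k=c[:,2]>.006;print(X[k].max())
mid=P[:2].mean(0);delta([mid[0],mid[1],.06],-76.95);delta([mid[0],mid[1],.003],-76.95)
E
```

```text
[[ 0.6185 -0.0868  0.012 ]
 [ 0.5351 -0.1068  0.012 ]
 [ 0.6477 -0.16    0.012 ]]
13.47130911499087 0.08579899506742666
200 0.0173 0.0731 0.0864 0.2625124540137159
230 -0.0127 0.0729 0.0858 0.014475098493349686
200 0.011 -0.0282 0.0316 0.015441189013897794
120 0.0677 -0.0279 0.0784 0.2625124540137159
0.07412213172839904
t [-0.0065  0.0036  0.0696] w [-0.004  -0.0017 -0.0008] rows 1.0
t [-0.0069  0.0045  0.1408] w [-0.004  -0.0017 -0.0008] rows 2.0
```

>>> {"method": "apply_moves", "body": {
  "series": [
    {"x": -0.0065,"y": 0.004,"z": 0.03,"wx": -0.004,"wy": -0.0017,"wz": 0,"fingers": 0},
    {"x": 0,"y": 0,"z": 0.05,"wx": 0,"wy": 0,"wz": 0,"fingers": -0.1},
    {"x": 0,"y": 0,"z": 0.04,"wx": 0,"wy": 0,"wz": 0,"fingers": -0.1},
    {"x": 0,"y": 0,"z": 0.005,"wx": 0,"wy": 0,"wz": 0,"fingers": -0.1},
    {"x": 0,"y": 0,"z": 0,"wx": 0,"wy": 0,"wz": 0,"fingers": -0.1}
  ]
}}

```text
clock: 7.25
tool_pos: [0.575, -0.1022, 0.0086]
eef_rot: [0.78, -0.626, -0.0, 0.002]
contact_force: [-0.1, -0.2, 0.7]
opening: 0.448
```

```bash
python3 - <<'E'
from h import *
s=get_state();print(s["clock"],s["tool_pos"],yaw(s),s["contact_force"],s["moment"],s["opening"])
delta([.577,-.097,.0025],-76.95)
E
```

```text
7.25 [ 0.57496731 -0.10220636  0.00862509] -77.49433315424191 [-0.11855468 -0.19108954  0.66439813] [ 0.05624294 -0.0314789  -0.03969092] 0.44804847520724456
t [-0.0058 -0.0039  0.0076] w [ 0.0013 -0.0007 -0.003 ] rows 1.0
```

>>> {"method": "apply_moves", "body": {
  "series": [
    {"x": -0.0055,"y": -0.003,"z": 0.005,"wx": 0.001,"wy": 0,"wz": -0.002,"fingers": -0.1},
    {"x": 0,"y": 0,"z": 0.0025,"wx": 0,"wy": 0,"wz": 0,"fingers": -0.1},
    {"x": 0,"y": 0,"z": 0,"wx": 0,"wy": 0,"wz": 0,"fingers": -0.5},
    {"x": 0,"y": 0,"z": 0,"wx": 0,"wy": 0,"wz": 0,"fingers": -1},
    {"x": 0,"y": 0,"z": 0,"wx": 0,"wy": 0,"wz": 0,"fingers": -1},
    {"x": 0,"y": 0,"z": 0,"wx": 0,"wy": 0,"wz": 0,"fingers": -1}
  ],
  "force": 50
}}

```text
clock: 8.0
tool_pos: [0.5784, -0.0976, 0.005]
eef_rot: [0.782, -0.623, 0.003, -0.0]
contact_force: [0.1, -0.0, -1.2]
opening: 0.142
```

```bash
python3 - <<'E'
from h import *
s=get_state();print(s["clock"],s["tool_pos"],yaw(s),s["contact_force"],s["moment"],s["opening"])
delta([.577,-.097,.0025],-76.95)
E
```

```text
8.0 [ 0.5784447  -0.09757527  0.00503405] -77.13748818546735 [ 0.09598223 -0.01950431 -1.19645779] [ 0.04636325 -0.06157356  0.02294746] 0.14154680188470126
t [-0.0011  0.0016  0.0032] w [-0.0013 -0.0012 -0.001 ] rows 1.0
```

>>> {"method": "apply_moves", "body": {
  "series": [
    {"x": 0,"y": 0,"z": 0,"wx": 0,"wy": 0,"wz": 0,"fingers": -0.4},
    {"x": 0,"y": 0,"z": 0.004,"wx": 0,"wy": 0,"wz": 0,"fingers": -0.4},
    {"x": 0,"y": 0,"z": 0.001,"wx": 0,"wy": 0,"wz": 0,"fingers": -1},
    {"x": 0,"y": 0,"z": 0,"wx": 0,"wy": 0,"wz": 0,"fingers": -1},
    {"x": 0,"y": 0,"z": 0,"wx": 0,"wy": 0,"wz": 0,"fingers": -1}
  ],
  "force": 55
}}

```text
clock: 8.62
tool_pos: [0.5785, -0.0977, 0.0008]
eef_rot: [0.782, -0.623, 0.003, -0.0]
contact_force: [-0.6, 0.0, 0.5]
opening: 0.138
```

```bash
python3 - <<'E'
from h import *
s=get_state();print(s["clock"],s["tool_pos"],yaw(s),s["contact_force"],s["moment"],s["opening"])
E
```

```text
8.625 [ 0.57849349 -0.09769415  0.00080857] -77.13804667852496 [-0.62360594  0.01584536  0.50201061] [0.0008596  0.04162416 0.00558573] 0.1381156028104694
```

>>> {"method": "apply_moves", "body": {
  "series": [
    {"x": 0,"y": 0,"z": -0.012,"wx": 0,"wy": 0,"wz": 0,"fingers": -1},
    {"x": 0,"y": 0,"z": -0.025,"wx": 0,"wy": 0,"wz": 0,"fingers": -1},
    {"x": 0,"y": 0,"z": -0.03,"wx": 0,"wy": 0,"wz": 0,"fingers": -1},
    {"x": 0,"y": 0,"z": -0.03,"wx": 0,"wy": 0,"wz": 0,"fingers": -1},
    {"x": 0,"y": 0,"z": -0.03,"wx": 0,"wy": 0,"wz": 0,"fingers": -1},
    {"x": 0,"y": 0,"z": -0.02,"wx": 0,"wy": 0,"wz": 0,"fingers": -1},
    {"x": 0,"y": 0,"z": -0.005,"wx": 0,"wy": 0,"wz": 0,"fingers": -1},
    {"x": 0,"y": 0,"z": 0,"wx": 0,"wy": 0,"wz": 0,"fingers": -1}
  ]
}}

```text
clock: 9.62
tool_pos: [0.5763, -0.098, 0.1313]
eef_rot: [0.782, -0.624, 0.003, 0.0]
contact_force: [0.9, -0.5, -3.5]
opening: 0.142
```

```bash
python3 - <<'E'
from h import *
s=get_state();print(s["clock"],s["tool_pos"],yaw(s),s["contact_force"],s["moment"],s["opening"])
p,d=snapshot("scene");cv2.imwrite("pics/s4.png",p[100:340,130:430,::-1].repeat(2,0).repeat(2,1))
E
```

```text
9.625 [ 0.57626005 -0.09795915  0.13128558] -77.200329015295 [ 0.88147044 -0.49067428 -3.47094487] [-0.08153623  0.01746623 -0.06893265] 0.1422022621754717
```

View pics/s4.png

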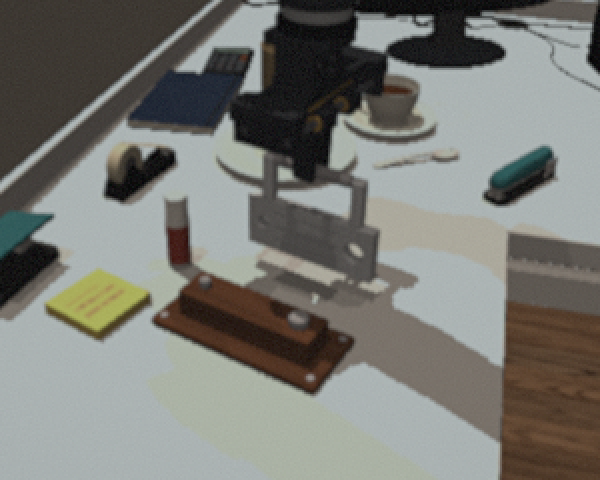

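>>> {"method": "apply_moves", "body": {
  "series": [
    {"x": 0,"y": 0,"z": 0.016,"wx": 0,"wy": 0,"wz": 0,"fingers": -1},
    {"x": 0,"y": 0,"z": 0.015,"wx": 0,"wy": 0,"wz": 0,"fingers": -1},
    {"x": 0.02,"y": 0,"z": 0.006,"wx": 0,"wy": 0,"wz": 0,"fingers": -1},
    {"x": 0.03,"y": 0,"z": 0.01,"wx": 0,"wy": 0,"wz": 0,"fingers": -1},
    {"x": 0.005,"y": 0,"z": 0.005,"wx": 0,"wy": 0,"wz": 0,"fingers": -1}
  ]
}}

```text
clock: 10.3
tool_pos: [0.5877, -0.1496, 0.0923]
eef_rot: [0.781, -0.625, 0.007, 0.003]
contact_force: [-1.6, -3.4, 6.2]
opening: 0.141
```

```bash
python3 - <<'E'
from h import *
s=get_state();print(s["clock"],s["tool_pos"],yaw(s),s["contact_force"],s["moment"],s["opening"])
print((s["tool_pos"]-[.5763,-.098,.1313])@np.c_[[.226,-.974,0],[.974,.226,0]])
delta(s["tool_pos"],-76.95)
E
```

```text
10.3 [ 0.5877336  -0.14959521  0.09230738] -77.34987634136793 [-1.60854676 -3.37949695  6.17701862] [-0.78518437  0.21439362  0.03679282] 0.14103464224475845
[ 0.05283772 -0.00052419]
t [0. 0. 0.] w [-0.0013 -0.0049 -0.0022] rows 1.0
```

>>> {"method": "apply_moves", "body": {
  "series": [
    {"x": 0.028,"y": 0,"z": 0.018,"wx": 0,"wy": -0.004,"wz": 0,"fingers": -1},
    {"x": 0.016,"y": 0,"z": 0.022,"wx": 0,"wy": 0,"wz": 0,"fingers": -1},
    {"x": 0.012,"y": 0,"z": 0.025,"wx": 0,"wy": 0,"wz": 0,"fingers": -1},
    {"x": 0.002,"y": 0,"z": 0.01,"wx": 0,"wy": 0,"wz": 0,"fingers": -1},
    {"x": 0,"y": 0,"z": 0,"wx": 0,"wy": 0,"wz": 0,"fingers": -1}
  ]
}}

```text
clock: 10.92
tool_pos: [0.5984, -0.1978, 0.0274]
eef_rot: [0.781, -0.625, 0.002, -0.0]
contact_force: [-0.0, -0.9, -1.1]
opening: 0.143
```

```bash
python3 - <<'E'
from h import *
s=get_state();print(s["clock"],s["tool_pos"],yaw(s),s["contact_force"],s["moment"],s["opening"])
print((s["tool_pos"]-[.5763,-.098,.1313])@np.c_[[.226,-.974,0],[.974,.226,0]])
delta(s["tool_pos"],-76.95)
p,d=snapshot("scene");cv2.imwrite("pics/s5.png",p[100:340,130:430,::-1].repeat(2,0).repeat(2,1))
E
```

```text
10.925 [ 0.59840964 -0.19783205  0.02740744] -77.3717612782767 [-0.00695936 -0.88678843 -1.09053874] [-0.22569128 -0.02004767  0.03284838] 0.1425410117609423
[ 0.1022332  -0.00102725]
t [0. 0. 0.] w [-0.0009 -0.001  -0.0023] rows 1.0
```

View pics/s5.png

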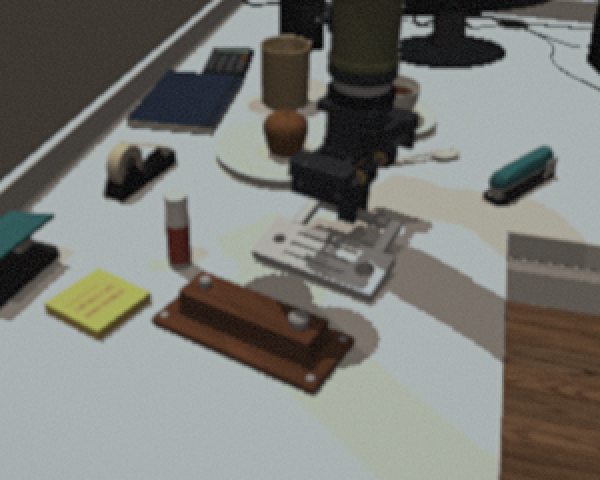

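>>> {"method": "apply_moves", "body": {
  "series": [
    {"x": 0.005,"y": 0,"z": 0.018,"wx": 0,"wy": 0,"wz": 0.002,"fingers": -1},
    {"x": 0,"y": 0,"z": 0.011,"wx": 0,"wy": 0,"wz": 0,"fingers": -1},
    {"x": 0,"y": 0,"z": 0.002,"wx": 0,"wy": 0,"wz": 0,"fingers": -1},
    {"x": 0,"y": 0,"z": 0,"wx": 0,"wy": 0,"wz": 0,"fingers": -1}
  ]
}}

```text
clock: 11.48
tool_pos: [0.5997, -0.1997, 0.0018]
eef_rot: [0.779, -0.627, 0.002, -0.001]
contact_force: [-0.2, -0.8, -1.9]
opening: 0.143
```

```bash
python3 - <<'E'
from h import *
s=get_state();print(s["clock"],s["tool_pos"],yaw(s),s["contact_force"],s["moment"],s["opening"])
E
```

```text
11.475 [ 0.59966523 -0.19965185  0.0017831 ] -77.59004924688354 [-0.20010614 -0.83853807 -1.87927963] [-0.26176933 -0.00857927 -0.02036606] 0.14263972726067095
```

>>> {"method": "apply_moves", "body": {
  "series": [
    {"x": 0,"y": 0,"z": 0,"wx": 0,"wy": 0,"wz": 0,"fingers": 0},
    {"x": 0,"y": 0,"z": 0,"wx": 0,"wy": 0,"wz": 0,"fingers": 0},
    {"x": 0,"y": 0,"z": -0.04,"wx": 0,"wy": 0,"wz": 0,"fingers": 0},
    {"x": 0,"y": 0,"z": -0.06,"wx": 0,"wy": 0,"wz": 0,"fingers": 0.5},
    {"x": -0.05,"y": 0,"z": -0.06,"wx": 0,"wy": 0,"wz": 0,"fingers": 1},
    {"x": -0.04,"y": 0,"z": -0.04,"wx": 0,"wy": 0,"wz": 0,"fingers": 1},
    {"x": 0,"y": 0,"z": 0,"wx": 0,"wy": 0,"wz": 0,"fingers": 1},
    {"x": 0,"y": 0,"z": 0,"wx": 0,"wy": 0,"wz": 0,"fingers": 1}
  ]
}}

```text
clock: 12.48
tool_pos: [0.5844, -0.1268, 0.1678]
eef_rot: [0.779, -0.627, 0.003, -0.003]
contact_force: [-0.2, -0.1, -0.0]
opening: 0.998
```

```bash
python3 - <<'E'
from h import *
s=get_state();print(s["clock"],s["tool_pos"],yaw(s),s["opening"])
grab("w6")
E
```

```text
12.475 [ 0.58441704 -0.12682082  0.16775898] -77.58585940414949 0.99839271439075
```

View pics/w6.png

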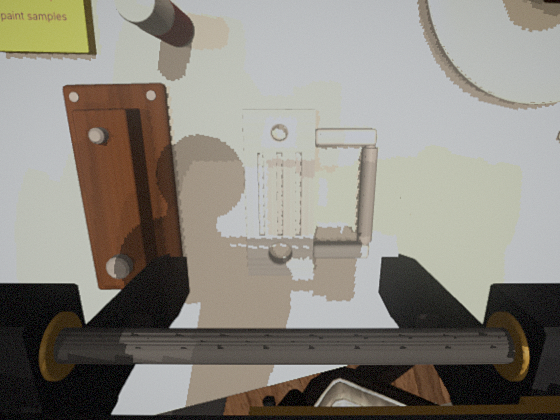

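```bash
python3 - <<'E'
from h import *
z=np.load("pics/w6.npz",allow_pickle=True);m=z["m"][0];p=z["p"]
H=ray("wrist",[[280,132],[281,254]],.014,m);S=ray("wrist",[[96,134.5],[117.5,265]],.048,m)
for P in(H,S):
    v=P[0]-P[1];x=v/np.linalg.norm(v);print(P.round(4).tolist(),np.degrees(np.arctan2(v[1],v[0])),np.linalg.norm(v),P[1]+x*.053)
import h; h.camera_model=lambda n:m
C=cloud("wrist",z["d"]);M=(C[...,2]>.008)&(C[...,2]<.02);M[290:]=0;M[:,:210]=0
k,l,st,_=cv2.connectedComponentsWithStats(M.astype(np.uint8));i=1+st[1:,4].argmax();Q=C[l==i];print(st[i],cv2.minAreaRect(Q[:,:2].astype(np.float32)*1000))
z2=np.load("pics/w2.npz",allow_pickle=True)
t=lambda a,r,c:cv2.resize(a[r-22:r+22,c-22:c+22],(264,264),interpolation=cv2.INTER_CUBIC)
cv2.imwrite("pics/c7.png",np.vstack([np.hstack([t(p,132,280),t(p,254,281)]),np.hstack([t(p,135,96),t(p,265,117)])])[:,:,::-1])
E
```

```text
[[0.6346, -0.1115, 0.014], [0.5271, -0.1357, 0.014]] 12.709277331674134 0.11013277240425014 [ 0.57882849 -0.12406646  0.014     ]
[[0.6064, 0.0219, 0.048], [0.5031, -0.0026, 0.048]] 13.322912621952577 0.1062227671056422 [0.55463687 0.00960611 0.048     ]
[  242   109   136   167 14219] ((584.8248291015625, -149.3536376953125), (150.3481903076172, 114.419677734375), 12.694266319274902)
```

View pics/c7.png

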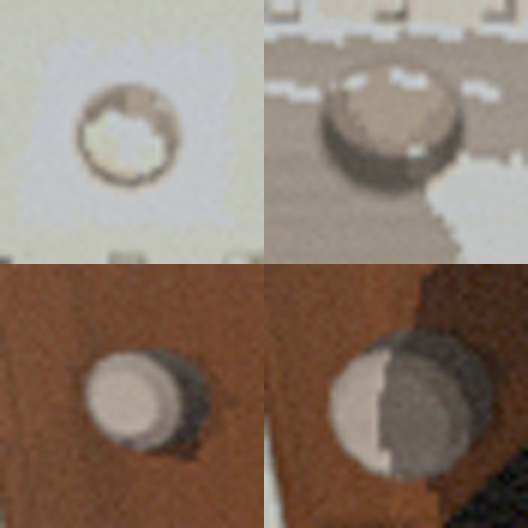

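```bash
python3 - <<'E'
from h import *
H=ray("wrist",[[279,132],[279.8,252.8]],.014);v=H[0]-H[1];x=v/np.linalg.norm(v);print(np.degrees(np.arctan2(v[1],v[0])),np.linalg.norm(v),H[1]+x*.053)
s=get_state();print(s["tool_pos"]);delta([.579,-.1235,.03],-77.3)
E
```

```text
12.570065413029504 0.10888047888509798 [ 0.58005379 -0.1225277   0.014     ]
[ 0.58458348 -0.12657878  0.16763475]
t [-0.0053  0.0073  0.172 ] w [-0.0024 -0.0002 -0.0016] rows 3.0
```

>>> {"method": "apply_moves", "body": {
  "series": [
    {"x": -0.0055,"y": 0.007,"z": 0.02,"wx": -0.0024,"wy": 0,"wz": -0.002,"fingers": 1},
    {"x": 0,"y": 0,"z": 0.06,"wx": 0,"wy": 0,"wz": 0,"fingers": 1},
    {"x": 0,"y": 0,"z": 0.06,"wx": 0,"wy": 0,"wz": 0,"fingers": 1},
    {"x": 0,"y": 0,"z": 0.015,"wx": 0,"wy": 0,"wz": 0,"fingers": 1},
    {"x": 0,"y": 0,"z": 0,"wx": 0,"wy": 0,"wz": 0,"fingers": 1}
  ]
}}

```text
clock: 13.15
tool_pos: [0.5736, -0.127, 0.0336]
eef_rot: [0.78, -0.626, -0.003, 0.003]
contact_force: [0.1, -0.2, -0.4]
opening: 1.0
```

```bash
python3 - <<'E'
from h import *
s=get_state();print(s["clock"],s["tool_pos"],yaw(s),s["contact_force"]);delta([.5795,-.123,.003],-77.35)
E
```

```text
13.15 [ 0.57360652 -0.12704332  0.03363201] -77.48197079337079 [ 0.06681473 -0.18353099 -0.3584542 ]
t [-0.0033 -0.0086  0.0382] w [ 0.003   0.0002 -0.0007] rows 1.0
```

>>> {"method": "apply_moves", "body": {
  "series": [
    {"x": -0.003,"y": -0.0085,"z": 0.01,"wx": 0.003,"wy": 0,"wz": 0,"fingers": 1},
    {"x": 0,"y": 0,"z": 0.018,"wx": 0,"wy": 0,"wz": 0,"fingers": 1},
    {"x": 0,"y": 0,"z": 0.008,"wx": 0,"wy": 0,"wz": 0,"fingers": 1},
    {"x": 0,"y": 0,"z": 0,"wx": 0,"wy": 0,"wz": 0,"fingers": 1}
  ]
}}

```text
clock: 13.65
tool_pos: [0.5826, -0.1234, 0.0059]
eef_rot: [0.78, -0.626, 0.002, -0.002]
contact_force: [0.7, -0.2, -0.5]
opening: 1.002
```

```bash
python3 - <<'E'
from h import *
s=get_state();print(s["clock"],s["tool_pos"],yaw(s),s["contact_force"]);delta([.5795,-.123,.0015],-77.35)
E
```

```text
13.65 [ 0.58258251 -0.12338685  0.00593008] -77.50113031263402 [ 0.69973572 -0.18182292 -0.53490469]
t [-0.0013  0.0037  0.0055] w [-0.002  -0.0004 -0.0008] rows 1.0
```

>>> {"method": "apply_moves", "body": {
  "series": [
    {"x": -0.001,"y": 0.003,"z": 0.005,"wx": -0.002,"wy": 0,"wz": 0,"fingers": 1},
    {"x": 0,"y": 0,"z": 0.001,"wx": 0,"wy": 0,"wz": 0,"fingers": 1},
    {"x": 0,"y": 0,"z": 0,"wx": 0,"wy": 0,"wz": 0,"fingers": 0.2},
    {"x": 0,"y": 0,"z": 0,"wx": 0,"wy": 0,"wz": 0,"fingers": -0.5},
    {"x": 0,"y": 0,"z": 0,"wx": 0,"wy": 0,"wz": 0,"fingers": -0.5},
    {"x": 0,"y": 0,"z": 0,"wx": 0,"wy": 0,"wz": 0,"fingers": -0.5}
  ],
  "force": 50
}}

```text
clock: 14.4
tool_pos: [0.5806, -0.1235, 0.0018]
eef_rot: [0.78, -0.626, 0.001, 0.0]
contact_force: [0.7, -0.9, -1.4]
opening: 0.675
```

```bash
python3 - <<'E'
from h import *
s=get_state();print(s["clock"],s["tool_pos"],yaw(s),s["eef_rot"],s["contact_force"],s["opening"]);delta([.5795,-.123,.0015],-77.35)
E
```

```text
14.4 [ 0.58056271 -0.12351151  0.00178069] -77.51770413523538 [ 7.79787559e-01 -6.26043139e-01  1.12451479e-03  2.92588966e-04] [ 0.73496016 -0.9012116  -1.40980591] 0.6749056014129112
t [-0.0009  0.0012  0.0003] w [-0.0003 -0.0007 -0.0009] rows 1.0
```

>>> {"method": "apply_moves", "body": {
  "series": [
    {"x": 0,"y": 0,"z": -0.02,"wx": 0,"wy": 0,"wz": 0,"fingers": -0.5},
    {"x": 0,"y": 0,"z": -0.04,"wx": 0,"wy": 0,"wz": 0,"fingers": -0.5},
    {"x": 0,"y": 0,"z": -0.045,"wx": 0,"wy": 0,"wz": 0,"fingers": -0.5},
    {"x": 0,"y": 0,"z": -0.02,"wx": 0,"wy": 0,"wz": 0,"fingers": -0.5},
    {"x": -0.04,"y": 0,"z": 0,"wx": 0,"wy": 0,"wz": 0,"fingers": -0.5},
    {"x": -0.06,"y": 0,"z": 0,"wx": 0,"wy": 0,"wz": 0,"fingers": -0.5},
    {"x": -0.05,"y": 0,"z": 0,"wx": 0,"wy": 0,"wz": 0,"fingers": -0.5},
    {"x": 0,"y": 0,"z": 0,"wx": 0,"wy": 0,"wz": 0,"fingers": -0.5}
  ]
}}

```text
clock: 15.4
tool_pos: [0.5517, -0.0033, 0.1059]
eef_rot: [0.779, -0.627, -0.001, 0.001]
contact_force: [0.2, -0.7, -3.9]
opening: 0.679
```

```bash
python3 - <<'E'
from h import *
s=get_state();print(s["clock"],s["tool_pos"],yaw(s),s["contact_force"],s["moment"],s["opening"]);delta([.5519,.0098,.107],-77.05)
E
```

```text
15.4 [ 0.55166526 -0.00329543  0.10593065] -77.63266501063642 [ 0.23707648 -0.72530153 -3.94462862] [ 0.00068756  0.00242709 -0.01616021] 0.6790535437652742
t [-0.0159 -0.0038 -0.0014] w [ 0.0008 -0.0002 -0.0032] rows 1.0
```

>>> {"method": "apply_moves", "body": {
  "series": [
    {"x": -0.0155,"y": -0.0035,"z": 0,"wx": 0.0008,"wy": 0,"wz": -0.003,"fingers": -0.5},
    {"x": 0,"y": 0,"z": 0,"wx": 0,"wy": 0,"wz": 0,"fingers": -0.5},
    {"x": 0,"y": 0,"z": 0,"wx": 0,"wy": 0,"wz": 0,"fingers": -0.5}
  ]
}}

```text
clock: 15.78
tool_pos: [0.5517, 0.0079, 0.1057]
eef_rot: [0.782, -0.624, 0.001, 0.001]
contact_force: [-0.3, -0.7, -3.8]
opening: 0.675
```

```bash
python3 - <<'E'
from h import *
s=get_state();print(s["clock"],s["tool_pos"],yaw(s));delta([.5519,.0098,.107],-77.05)
p,d,m=grab("w8")
z2=np.load("pics/w2.npz",allow_pickle=True)
for q in(z2["p"],p):
    g=cv2.medianBlur(cv2.cvtColor(q,cv2.COLOR_RGB2GRAY)[110:220,220:350],3)
    c=cv2.HoughCircles(g,cv2.HOUGH_GRADIENT,1,60,param1=100,param2=10,minRadius=12,maxRadius=26);print(c+[220,110,0] if c is not None else None)
t=lambda a,r,c:cv2.resize(a[r-40:r+40,c-40:c+40],(400,400),interpolation=cv2.INTER_CUBIC)
big=lambda a:cv2.resize(a[60:290,180:380],(400,460))
cv2.imwrite("pics/c8.png",np.hstack([big(z2["p"]),big(p)])[:,:,::-1])
E
```

```text
15.775 [0.55170509 0.00786099 0.10568668] -77.20275108069818
t [-0.0023 -0.0008 -0.0016] w [ 0.0003 -0.0007 -0.0008] rows 1.0
[[[283.5        162.5         18.20000076]]]
[[[282.5        159.5         17.39999962]]]
```

View pics/c8.png

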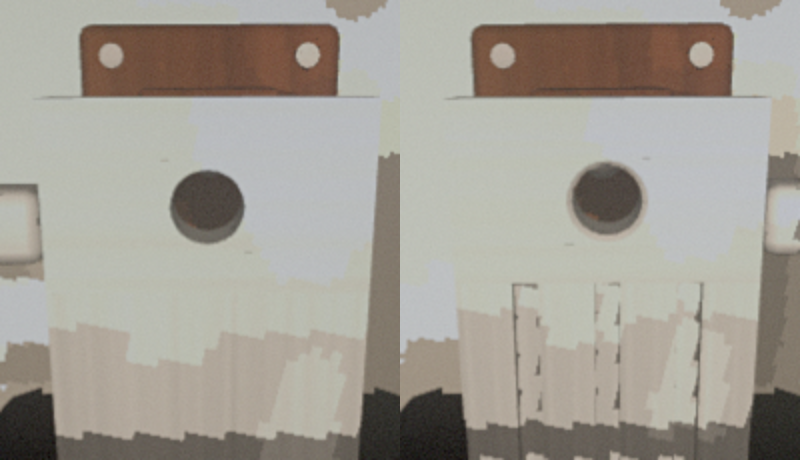

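```bash
python3 - <<'E'
from h import *
out=[]
for f,uv,top,tp,q in(("w2",[283.5,162.9],.107312+.0205,[.55049,.009825,.107312],None),("w8",[283.2,159.3],.1057+.0122,[.551705,.007861,.105687],None)):
    m=np.load(f"pics/{f}.npz",allow_pickle=True)["m"][0]
    W=m["world_from_camera"]
    for dz in(0,.0015):
        h=ray("wrist",[uv],top+dz,m)[0]; T=W[:3,:3]@np.array([[1,0,0],[0,-.955,.296],[0,-.296,-.955]])  # approx tool axes
        print(f,dz,h, ((h-tp)@np.c_[[.2241,-.9746,0],[-.9746,-.2241,0]]).round(4))
E
```

```text
w2 0 [0.60396244 0.0234258  0.127812  ] [-0.0013 -0.0552]
w2 0.0015 [0.60420365 0.02348356 0.129312  ] [-0.0013 -0.0554]
w8 0 [0.60536335 0.02142799 0.1179    ] [-0.0012 -0.0553]
w8 0.0015 [0.60560148 0.0214822  0.1194    ] [-0.0012 -0.0556]
```

>>> {"method": "apply_moves", "body": {
  "series": [
    {"x": -0.0023,"y": -0.0008,"z": 0.015,"wx": 0,"wy": 0,"wz": -0.0008,"fingers": -0.5},
    {"x": 0,"y": 0,"z": 0.025,"wx": 0,"wy": 0,"wz": 0,"fingers": -0.5},
    {"x": 0,"y": 0,"z": 0.015,"wx": 0,"wy": 0,"wz": 0,"fingers": -0.5},
    {"x": 0,"y": 0,"z": 0,"wx": 0,"wy": 0,"wz": 0,"fingers": -0.5},
    {"x": 0,"y": 0,"z": 0,"wx": 0,"wy": 0,"wz": 0,"fingers": -0.5}
  ]
}}

```text
clock: 16.45
tool_pos: [0.5523, 0.008, 0.0588]
eef_rot: [0.781, -0.624, 0.001, 0.001]
contact_force: [-0.0, -0.7, -3.0]
opening: 0.68
```

```bash
python3 - <<'E'
from h import *
s=get_state();print(s["clock"],s["tool_pos"],yaw(s),s["contact_force"]);delta([.5519,.0098,.0398],-77.05)
E
```

```text
16.45 [0.55234523 0.00804906 0.05880806] -77.21945342803849 [-0.00854059 -0.74304274 -3.02028753]
t [-0.0023  0.      0.0238] w [ 0.0003 -0.0008 -0.0009] rows 1.0
```

>>> {"method": "apply_moves", "body": {
  "series": [
    {"x": -0.0035,"y": 0,"z": 0.004,"wx": 0,"wy": -0.0008,"wz": -0.0015,"fingers": -0.5},
    {"x": 0,"y": 0,"z": 0,"wx": 0,"wy": 0,"wz": 0,"fingers": -0.5},
    {"x": 0,"y": 0,"z": 0,"wx": 0,"wy": 0,"wz": 0,"fingers": -0.5}
  ]
}}

```text
clock: 16.82
tool_pos: [0.5525, 0.0111, 0.0565]
eef_rot: [0.783, -0.622, 0.0, -0.0]
contact_force: [0.2, -0.5, -3.9]
opening: 0.673
```

```bash
python3 - <<'E'
from h import *
s=get_state();print(s["clock"],s["tool_pos"],yaw(s),s["contact_force"]);delta([.5519,.0098,.0398],-77.05)
E
```

```text
16.825 [0.55249213 0.01108872 0.05648768] -76.92979605621905 [ 0.19456587 -0.54904145 -3.89577833]
t [0.0014 0.0011 0.0209] w [-0.0004 -0.      0.0007] rows 1.0
```

>>> {"method": "apply_moves", "body": {
  "series": [
    {"x": 0.0012,"y": 0.001,"z": 0.004,"wx": 0,"wy": 0,"wz": 0.0005,"fingers": -0.5},
    {"x": 0,"y": 0,"z": 0.004,"wx": 0,"wy": 0,"wz": 0,"fingers": -0.5},
    {"x": 0,"y": 0,"z": 0.003,"wx": 0,"wy": 0,"wz": 0,"fingers": -0.5}
  ]
}}

```text
clock: 17.2
tool_pos: [0.5522, 0.0098, 0.0475]
eef_rot: [0.782, -0.623, 0.001, -0.001]
contact_force: [0.3, -0.1, -3.6]
opening: 0.676
```

```bash
python3 - <<'E'
from h import *
s=get_state();print(s["clock"],s["tool_pos"],yaw(s),s["contact_force"],s["moment"]);delta([.5519,.0098,.0398],-77.05)
E
```

```text
17.2 [0.55221555 0.00983171 0.04751607] -77.0323950845832 [ 0.32354542 -0.05026784 -3.55180486] [ 0.04558036  0.04732691 -0.02045594]
t [-0.0001  0.0004  0.0096] w [-0.0007 -0.0001  0.0001] rows 1.0
```

Perfect alignment and already past the pin tops with no contact force. Continue down.

>>> {"method": "apply_moves", "body": {
  "series": [
    {"x": 0,"y": 0,"z": 0.004,"wx": 0,"wy": 0,"wz": 0,"fingers": -0.5},
    {"x": 0,"y": 0,"z": 0.004,"wx": 0,"wy": 0,"wz": 0,"fingers": -0.5},
    {"x": 0,"y": 0,"z": 0.002,"wx": 0,"wy": 0,"wz": 0,"fingers": -0.5}
  ]
}}

```text
clock: 17.58
tool_pos: [0.5522, 0.0099, 0.0397]
eef_rot: [0.782, -0.623, 0.001, -0.001]
contact_force: [-3.8, 1.3, 19.3]
opening: 0.676
```

```bash
python3 - <<'E'
from h import *
s=get_state();print(s["clock"],s["tool_pos"],yaw(s),s["contact_force"],s["moment"]);delta([.5519,.0098,.0398],-77.05)
E
```

```text
17.575 [0.55215959 0.00986865 0.03965872] -77.02943630017396 [-3.80202044  1.2920207  19.2850414 ] [-0.08811607  0.86771193 -0.01208912]
t [ 0.      0.0003 -0.0002] w [-0.0006 -0.0001  0.0001] rows 1.0
```

>>> {"method": "apply_moves", "body": {
  "series": [
    {"x": 0,"y": 0,"z": -0.0005,"wx": 0,"wy": 0,"wz": 0,"fingers": 0.6},
    {"x": 0,"y": 0,"z": 0,"wx": 0,"wy": 0,"wz": 0,"fingers": 0.8},
    {"x": 0,"y": 0,"z": 0,"wx": 0,"wy": 0,"wz": 0,"fingers": 0.8},
    {"x": 0,"y": 0,"z": -0.03,"wx": 0,"wy": 0,"wz": 0,"fingers": 0.8},
    {"x": 0,"y": 0,"z": -0.06,"wx": 0,"wy": 0,"wz": 0,"fingers": 0.8},
    {"x": 0,"y": 0,"z": -0.06,"wx": 0,"wy": 0,"wz": 0,"fingers": 0.8},
    {"x": 0,"y": 0,"z": -0.05,"wx": 0,"wy": 0,"wz": 0,"fingers": 0.8},
    {"x": 0,"y": 0,"z": 0,"wx": 0,"wy": 0,"wz": 0,"fingers": 0.8}
  ]
}}

```text
clock: 18.58
tool_pos: [0.5529, 0.0098, 0.2052]
eef_rot: [0.782, -0.623, 0.002, -0.001]
contact_force: [0.2, 0.2, 0.6]
opening: 0.901
```

```bash
python3 - <<'E'
from h import *
s=get_state();print(s["clock"],s["tool_pos"],s["opening"],s["contact_force"])
p,d,m=grab("w9")
import h; h.camera_model=lambda n:m
C=cloud("wrist",d);M=(C[...,2]>.045)&(C[...,2]<.06);M[290:]=0
k,l,st,_=cv2.connectedComponentsWithStats(M.astype(np.uint8));i=1+st[1:,4].argmax();Q=C[l==i];print(st[i],cv2.minAreaRect(Q[:,:2].astype(np.float32)*1000))
c=np.median(Q,0);B=Q[Q[:,2]>.0495];A=np.c_[B[:,:2]-[.55,.01],np.ones(len(B))];print("plane",np.linalg.lstsq(A,B[:,2],rcond=None)[0])
E
```

```text
18.575 [0.55285887 0.00984496 0.20515411] 0.9006933401250309 [0.15305676 0.20913397 0.58579238]
[  246   106   137   167 14860] ((556.3628540039062, -15.569145202636719), (150.17933654785156, 114.58006286621094), 13.167384147644043)
plane [-0.00116774  0.00573259  0.0520148 ]
```

View pics/w9.png

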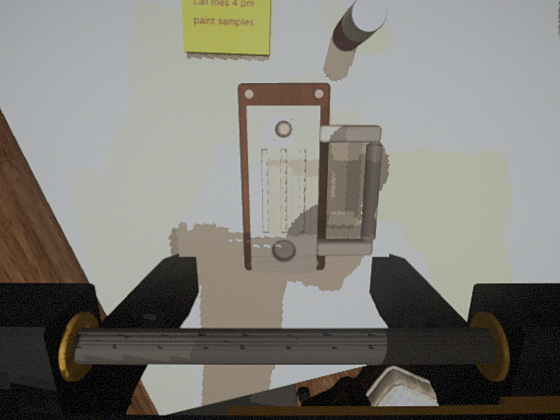

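The plate is seated grooved side up: top at 52.0 mm, tilt about 0.006 rad, pins visible inside both holes at (283,129) and (284,250), bar on the -y side. I'm handing in.

```bash
python3 -c "
from plant import *
print(finish_job())"
```

```text
the job is handed in; nothing more can be done
None
```

The plate is back on the stand, grooved side up, with its grip bar on the -y side and the gripper clear. I handed the job in at about 18.6 s.

I gripped the plate across its body, lifted it level and set it down beside the stand. I then picked it up by the bar, stood it on its far edge, leaned it over and laid it down. Finally I regripped the body and lowered it onto the pins.

- **Fit:** the plate slid over the pins with no side load, and met a firm 19 N stop at the expected seated height.
- **Final position:** the wrist depth image put the plate top at 52.0 mm, so its middle is about 45 mm up. The tilt was about 0.006 rad, and the heading (13.2°) matched the stand's (about 13.1°). Both pins were visible inside their holes.
- **Bystanders:** the notes and glue stick looked unmoved in the last image. The stapler was out of that view but unmoved in the earlier scene pictures, and the arm never went near it.

No check failed. One disagreement: a side-on wrist view gave a pin spacing of 106 mm instead of 109 mm. I ignored it and placed the plate by repeating the tool pose from the first grip.

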